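# Turn the chisel row round for a left-handed joiner

## Task

A left-handed joiner takes over the bench: move the four chisels from the pale rack to the empty dark rack in reverse order, so that the one at the left end of the old row lies at the right end of the new one, and so on. Lower each (do not drop it) into its own place, lying level on both rails, the blade still pointing away from you and the handle set lengthwise as it was in the old rack; leave the mallet, bottle and offcut where they are.

Things in the scene. Friction and masses are not known exactly. Their poses are not given: they have to be found in the camera images.
- red_mid (a point): chisel with red handle, lying level in the pale rack. Point: on the handle at the balance point, half-way up; x axis towards the blade tip, z up. Handle 26 mm wide and high, from 95 mm behind to 40 mm ahead of the point; flat steel blade 10 mm wide, 4 mm thick, at mid height, 48 to 120 mm ahead. About 110 g. Grip across the handle here, from above.
- yellow_mid (a point): chisel with yellow handle, lying level in the pale rack. Point: on the handle at the balance point, half-way up; x axis towards the blade tip, z up. Handle 26 mm wide and high, from 95 mm behind to 40 mm ahead of the point; flat steel blade 14 mm wide, 4 mm thick, at mid height, 48 to 120 mm ahead. About 110 g. Grip across the handle here, from above.
- blue_mid (a point): chisel with blue handle, lying level in the pale rack. Point: on the handle at the balance point, half-way up; x axis towards the blade tip, z up. Handle 26 mm wide and high, from 95 mm behind to 40 mm ahead of the point; flat steel blade 18 mm wide, 4 mm thick, at mid height, 48 to 120 mm ahead. About 110 g. Grip across the handle here, from above.
- green_mid (a point): chisel with green handle, lying level in the pale rack. Point: on the handle at the balance point, half-way up; x axis towards the blade tip, z up. Handle 26 mm wide and high, from 95 mm behind to 40 mm ahead of the point; flat steel blade 22 mm wide, 4 mm thick, at mid height, 48 to 120 mm ahead. About 110 g. Grip across the handle here, from above.
- tag_red: red marker block, 14 x 40 x 10 mm, fixed on the old pale rack just behind the handle end of the red chisel; it stays and marks that chisel's old place. Origin: centre of its underside. Its x axis is that of the old rack (towards the blades), its y axis runs along the row of places.
- tag_yellow: yellow marker block, 14 x 40 x 10 mm, fixed on the old pale rack just behind the handle end of the yellow chisel; it stays and marks that chisel's old place. Origin: centre of its underside. Its x axis is that of the old rack (towards the blades), its y axis runs along the row of places.
- tag_blue: blue marker block, 14 x 40 x 10 mm, fixed on the old pale rack just behind the handle end of the blue chisel; it stays and marks that chisel's old place. Origin: centre of its underside. Its x axis is that of the old rack (towards the blades), its y axis runs along the row of places.
- tag_green: green marker block, 14 x 40 x 10 mm, fixed on the old pale rack just behind the handle end of the green chisel; it stays and marks that chisel's old place. Origin: centre of its underside. Its x axis is that of the old rack (towards the blades), its y axis runs along the row of places.
- new_rack: empty dark wood rack with grey rails, fixed, 300 mm along y. Origin: at bench height, x towards blades. 4 places at y = -105, -35, 35, 105 mm, 52 mm wide, between 20 mm wide fences 14 mm high on two rails: handle rail x -75..-50 mm, top 40 mm up; blade rail x 75..95, top 51. Seated chisel: point at x 0, 53 mm up, level. Open between rails to a 12 mm board. Pale old rack: same shape; either may be on the left.
- mallet: bystander: wooden mallet with a block head 85 x 65 x 60 mm, lying on the bench beyond the racks. Origin: underside of the head.
- glue: bystander: white bottle with an orange cap, 60 mm diameter, 150 mm high, standing on the bench beyond the racks. Origin: centre of its underside.
- offcut: bystander: brown wood offcut 60 x 130 x 35 mm on the bench beyond the racks. Origin: centre of its underside.
Things that resemble listed ones, but are neither listed nor needed, are in the scene too. Of the things shaped like the part that bears red_mid, the red one is meant.

How it is judged (in metres and radians):
At the end, for the whole second after the job is handed in: All four chisels released, still, level (0.08 rad) on both rails of the dark rack, one per place: balance point no more than 121 mm off the rack's middle sideways, 20 mm lengthwise, 5 mm from seated height; over 30 mm apart and in the reverse order of the coloured tags on the pale rack (x of red_mid in the frame of new_rack between -0.02 and 0.02 m and z of red_mid in the frame of new_rack between 0.048 and 0.058 m and y of red_mid in the frame of new_rack between -0.121 and 0.121 m and angle between each of red_mid, yellow_mid, blue_mid, green_mid's own z axis and vertical below 0.08 rad and linear speed of each of chisel_red, chisel_yellow, chisel_blue, chisel_green below 0.02 m/s and x of yellow_mid in the frame of new_rack between -0.02 and 0.02 m and z of yellow_mid in the frame of new_rack between 0.048 and 0.058 m and y of yellow_mid in the frame of new_rack between -0.121 and 0.121 m and x of blue_mid in the frame of new_rack between -0.02 and 0.02 m and z of blue_mid in the frame of new_rack between 0.048 and 0.058 m and y of blue_mid in the frame of new_rack between -0.121 and 0.121 m and x of green_mid in the frame of new_rack between -0.02 and 0.02 m and z of green_mid in the frame of new_rack between 0.048 and 0.058 m and y of green_mid in the frame of new_rack between -0.121 and 0.121 m and ((y of tag_yellow in the frame of tag_red above 0.03 m and y of yellow_mid in the frame of red_mid below -0.03 m) or (y of tag_yellow in the frame of tag_red below -0.03 m and y of yellow_mid in the frame of red_mid above 0.03 m)) and ((y of tag_blue in the frame of tag_red above 0.03 m and y of blue_mid in the frame of red_mid below -0.03 m) or (y of tag_blue in the frame of tag_red below -0.03 m and y of blue_mid in the frame of red_mid above 0.03 m)) and ((y of tag_blue in the frame of tag_yellow above 0.03 m and y of blue_mid in the frame of yellow_mid below -0.03 m) or (y of tag_blue in the frame of tag_yellow below -0.03 m and y of blue_mid in the frame of yellow_mid above 0.03 m)) and ((y of tag_green in the frame of tag_red above 0.03 m and y of green_mid in the frame of red_mid below -0.03 m) or (y of tag_green in the frame of tag_red below -0.03 m and y of green_mid in the frame of red_mid above 0.03 m)) and ((y of tag_green in the frame of tag_yellow above 0.03 m and y of green_mid in the frame of yellow_mid below -0.03 m) or (y of tag_green in the frame of tag_yellow below -0.03 m and y of green_mid in the frame of yellow_mid above 0.03 m)) and ((y of tag_green in the frame of tag_blue above 0.03 m and y of green_mid in the frame of blue_mid below -0.03 m) or (y of tag_green in the frame of tag_blue below -0.03 m and y of green_mid in the frame of blue_mid above 0.03 m))); the robot touches nothing.
It fails at once if a bystander (mallet, glue bottle, offcut) is pushed more than 30 mm (distance of any of mallet, glue, offcut from where it was at the start of the episode above 0.03 m).
It fails at once if a chisel is dropped or thrown (moves faster than 0.9 m/s, out of the gripper) ((linear speed of chisel_red above 0.9 m/s and contact force between the fingers and chisel_red below 0.05 N) or (linear speed of chisel_yellow above 0.9 m/s and contact force between the fingers and chisel_yellow below 0.05 N) or (linear speed of chisel_blue above 0.9 m/s and contact force between the fingers and chisel_blue below 0.05 N) or (linear speed of chisel_green above 0.9 m/s and contact force between the fingers and chisel_green below 0.05 N)).
It also fails if it takes over 102 s, if anything falls off the work surface, if the arm or the gripper's body presses on something with over 40 N, if the wrist force passes 120 N, or if a joint passes its speed limit or range.

## Robot

A 6-joint arm with a two-finger parallel gripper is mounted at the origin on the work surface. World frame = base frame: x ahead of the robot, y to its left, z up, the work surface at z = 0. Lengths are in mm, angles in rad, forces in N, time in s.
With the tool pointing down it reaches from about 350 to 975 mm from the base axis. Payload 7.1 kg.
Tool frame: the origin (TCP) lies on the front face of the gripper's body, between the roots of the fingers; the fingertips stand 80 mm ahead of it and the grasp point (between the pads) lies 61 mm ahead of it (ctrl.tcp_to_grasp is the distance from the TCP to the grasp point, in mm); z points along the fingers, y is the direction in which the jaws open and shut (so a half turn about z gives the same grasp; the last joint's range is limited). The gripper opens to 88 mm and grips with 3 to 60 N. Pads are 20 mm wide; open, the fingers measure 115 mm over their backs; the gripper's body (75 mm by 178 mm) begins 61 mm behind the grasp point.
Start: joints at [-1.292, 0.423, 1.63, -0, 1.089, -0.019], TCP at [183.404, -597.468, 302.675] pointing down, gripper open.
Joint ranges: [-3, 3], [-0.9, 2.11], [0.09, 2.58], [-1.31, 4.45], [0.11, 2.69], [-2.54, 2.54]. Speed limits (rad/s): [2.39, 2.39, 3.01, 3.14, 3.14, 3.14].

## Interface

Orientations are given as a rotation vector (axis times angle).
In Python, from workcell import telemetry, get_image, ctrl gives the robot as it stands.
- The arm moves only by the tool send_rows, never from a script. Its argument "rows" is a list of rows, each a list of 5 numbers: the shift along the tool's x, y, z in m, then the turn about the tool's z in rad, then the opening, from -1 (shut) to 1 (fully open). A call has 1 to 5 rows; each row shifts and turns the commanded pose from where the row before left it, along the tool's axes as they then stand; what a row does not reach is not made up. A row lasts 1/10 s, in which the tool goes at most 50 mm and 8.59 degrees, less where a joint would pass 70% of its speed; a pose out of reach is approached as far as the arm can. A call with a gripper value outside its range is refused whole. The fingers move at their own pace and stop on an object; the grip force is fixed at half the most. Time passes only in rows, so rows that do not move let the fingers close. It gives the time, the measured TCP pose, the force and the opening at its end, in the units of the state.
- telemetry.get_obs(): the state, without advancing time (a new reading comes with each control period).
- get_image(name): name is "side" or "top" or "wrist"; returns a dict with "color" (480x640x3 uint8, blue, green, red), "z_map" (480x640 float32, mm along the optical axis (not along the pixel's ray), 0 where there is no reading), "camera_matrix" (3x3 intrinsics, pixels), "k1" (the pictures are not rectified: a ray, as slopes to the right and down, at radius r is drawn at 1 + k1 r^2 times it, then the intrinsics apply), "rvec" (rotation vector, rad) and "tvec" (3), from world to camera coordinates, as OpenCV has them. Camera axes: x right, y down, z forward; pixel columns grow to the right and rows downward; lengths in mm; the calibration is good to about 2 mm. A picture is of the moment at which its call begins.
- ctrl.close_job(): hands the job in, once; it reports no verdict.
The state is a dict: "t": time; "qpos": joint angles; "qvel": joint speeds; "joint_torque": joint torques, N m; "ee_pos": TCP position; "orientation": TCP orientation; "ft_force": force on the tool from outside, world axes, zero at the start; "moment": the same for the moment, N m; "width": finger opening in mm.
Only numpy, scipy, OpenCV 4.12 (cv2) and the standard library are available. Lean on these libraries where they do the work, as an engineer would, in place of code of your own. Each camera call takes 0.05 s, during which the arm holds its last target.

## Working session

There is one attempt and no reset: what is moved stays moved. The work goes in short steps, Python scripts to look and compute and a tool call to move; the robot and the scene stay as the last step left them, time stands still between calls to the robot, and variables do not carry over. Pictures are saved under pics/ and viewed, and the job is handed in when it is done.

Besides the shell and the picture viewer there is one more tool, called as a command line: name --pt "numbers of a row" for each row, then --argument value for the rest. send_rows: Moves the arm, as the interface text tells. Its arguments: {"type":"object","properties":{"rows":{"type":"array"}},"required":["rows"]}

```bash
ls; mkdir -p pics; python3 - <<'E'
from workcell import telemetry,get_image,ctrl
import cv2
o=telemetry.get_obs();print(o)
for n in ["top","side","wrist"]:
    d=get_image(n);cv2.imwrite(f"pics/{n}0.png",d["color"]);print(n,d["camera_matrix"],d["k1"],d["rvec"],d["tvec"])
E
```

```text
pics
{'t': 0.0, 'qpos': array([-1.29200488e+00,  4.23841598e-01,  1.63073505e+00,  2.92004926e-05,
        1.08857231e+00, -1.90212175e-02]), 'qvel': array([ 0.00042223, -0.00095619, -0.00079203, -0.00151793,  0.00142997,
       -0.00182889]), 'joint_torque': array([ 1.20140285e-03, -5.44613957e+01, -2.73665804e+01,  6.42911531e-02,
        2.28635932e-02, -1.20406462e-04]), 'ee_pos': array([ 183.28637606, -597.0462143 ,  301.88342305]), 'orientation': array([-3.10530126e+00, -4.65825688e-01,  2.76216252e-04]), 'ft_force': array([-0.43377045,  0.07364228,  0.04838347]), 'moment': array([ 0.01097005, -0.02753148, -0.03175961]), 'width': 87.95755513532322}
top [[477.41435838   0.         321.01040028]
 [  0.         477.41435838 241.9096357 ]
 [  0.           0.           1.        ]] 0.03812846322167824 [ 2.10459354 -2.13938007  0.17879776] [  70.29526195  484.69635297 1039.20037161]
side [[442.9257691    0.         322.71533983]
 [  0.         442.9257691  240.59728327]
 [  0.           0.           1.        ]] 0.02339688258918288 [ 0.39453106 -2.61498641  1.41486859] [474.28512869 102.41490309 880.16033423]
wrist [[390.34414647   0.         318.78619611]
 [  0.         390.34414647 240.54670559]
 [  0.           0.           1.        ]] -0.033238883753545376 [-2.35622414  1.74022975  0.22270557] [-624.66534904  -30.45907783  389.274532  ]
```

View pics/top0.png

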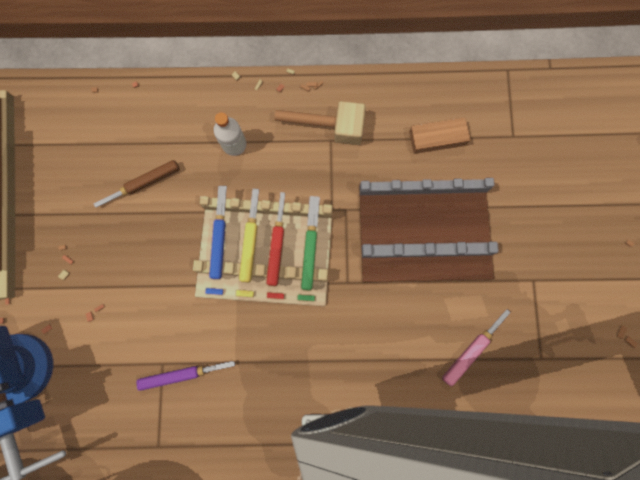

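View pics/side0.png

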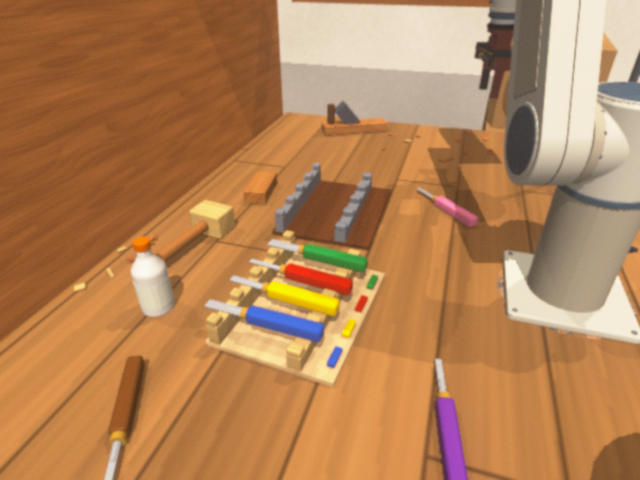

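View pics/wrist0.png

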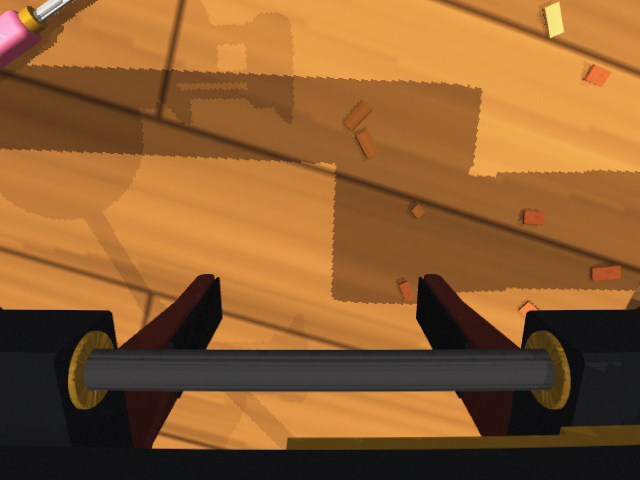

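```bash
cat > h.py <<'E'
from workcell import telemetry,get_image,ctrl
import cv2,numpy as np
def cloud(d):
    K=d["camera_matrix"];k1=d["k1"];z=d["z_map"]
    v,u=np.mgrid[0:480,0:640]
    xd=(u-K[0,2])/K[0,0];yd=(v-K[1,2])/K[1,1]
    x,y=xd.copy(),yd.copy()
    for _ in range(10):
        s=1+k1*(x*x+y*y);x=xd/s;y=yd/s
    P=np.stack([x*z,y*z,z],-1)
    R,_=cv2.Rodrigues(np.array(d["rvec"]))
    W=(P-np.array(d["tvec"]).ravel())@R
    W[z==0]=np.nan
    return W
HUE=dict(red=[(0,6),(174,180)],yellow=[(24,34)],blue=[(105,125)],green=[(50,80)])
def cmask(d,c):
    h=cv2.cvtColor(d["color"],cv2.COLOR_BGR2HSV)
    m=np.zeros(h.shape[:2],bool)
    for a,b in HUE[c]: m|=(h[...,0]>=a)&(h[...,0]<=b)&(h[...,1]>150)&(h[...,2]>60)
    return m
E
python3 - <<'E'
from h import *
for n in ["top","side"]:
  d=get_image(n);W=cloud(d)
  print(n)
  for c in HUE:
    m=cmask(d,c)&(W[...,0]>250)&(W[...,0]<800)&(W[...,1]>-350)&(W[...,1]<450)
    ms=m&(W[...,2]>35)
    lo=m&(W[...,2]<32)&(W[...,2]>5)
    for nm,k in(("ch",ms),("tag",lo)):
        p=W[k]
        if len(p)<5: print(c,nm,len(p));continue
        r=cv2.minAreaRect(p[:,:2].astype(np.float32))
        print(c,nm,len(p),"rect",np.round(r[0],1),np.round(r[1],1),round(r[2],1),"z",np.round(np.percentile(p[:,2],[5,50,95]),1))
  # greys
  h=cv2.cvtColor(d["color"],cv2.COLOR_BGR2HSV)
  for lo,hi in((36,44),(44,49),(49,53),(53,58),(58,70)):
    k=(W[...,0]>300)&(W[...,0]<800)&(W[...,1]<60)&(W[...,1]>-350)&(W[...,2]>lo)&(W[...,2]<hi)&(h[...,1]<90)
    p=W[k]; print(lo,hi,len(p),np.round(np.percentile(p,[2,50,98],axis=0),0).tolist() if len(p) else 0)
E
```

```text
top
red ch 623 rect [454.4 165.1] [ 23.4 132. ] 83.0 z [62.3 66.5 69.6]
red tag 70 rect [369.  167.8] [34.3  9.3] 88.6 z [19.9 23.6 26. ]
yellow ch 0
yellow tag 0
blue ch 159 rect [470.9 292.6] [ 16.9 126.3] 88.6 z [63.2 67.2 70.5]
blue tag 0
green ch 0
green tag 0
36 44 1075 [[454.0, -308.0, 37.0], [468.0, -180.0, 41.0], [605.0, -53.0, 44.0]]
44 49 212 [[455.0, -319.0, 44.0], [604.0, -187.0, 47.0], [623.0, -34.0, 49.0]]
49 53 702 [[455.0, -321.0, 49.0], [610.0, -182.0, 51.0], [624.0, -32.0, 53.0]]
53 58 634 [[411.0, -325.0, 53.0], [474.0, -142.0, 55.0], [790.0, 57.0, 58.0]]
58 70 1045 [[555.0, -322.0, 58.0], [743.0, -27.0, 62.0], [798.0, 48.0, 69.0]]
side
red ch 990 rect [453.8 168.9] [ 24.1 130.1] 84.1 z [47.5 62.4 66.2]
red tag 92 rect [369.3 170.6] [38.4 11.9] 85.2 z [17.7 21.1 22.6]
yellow ch 1091 rect [456.4 168.9] [147.3 133.2] 81.7 z [50.7 63.7 66.2]
yellow tag 138 rect [451.1 189.8] [ 37.9 206.6] 57.1 z [17.3 21.3 22.9]
blue ch 809 rect [471.1 298. ] [ 20.8 128.7] 86.9 z [59.7 64.6 66.5]
blue tag 93 rect [380.4 310.4] [35.4  8.5] 83.9 z [19.8 21.5 23. ]
green ch 371 rect [443.2  94.7] [ 18.2 126.5] 83.5 z [60.8 64.7 66.4]
green tag 1
36 44 489 [[455.0, -314.0, 36.0], [471.0, -154.0, 40.0], [616.0, -30.0, 44.0]]
44 49 193 [[455.0, -315.0, 44.0], [479.0, -148.0, 47.0], [622.0, -30.0, 49.0]]
49 53 363 [[456.0, -321.0, 49.0], [607.0, -158.0, 51.0], [624.0, -31.0, 53.0]]
53 58 169 [[456.0, -321.0, 53.0], [474.0, -169.0, 54.0], [623.0, -31.0, 58.0]]
58 70 200 [[605.0, -323.0, 58.0], [613.0, -169.0, 63.0], [623.0, -30.0, 66.0]]
```

```bash
python3 - <<'E'
from h import *
d=get_image("top")
h=cv2.cvtColor(d["color"],cv2.COLOR_BGR2HSV)
for u,v in((217,250),(248,250),(276,255),(309,258),(214,291),(244,293),(276,295),(306,297)): print(h[v,u])
c=d["color"][160:320,180:350]
cv2.imwrite("pics/c1.png",cv2.resize(c,None,fx=4.6,fy=3.7,interpolation=cv2.INTER_CUBIC))
c=d["color"][165:295,345:515]
cv2.imwrite("pics/c2.png",cv2.resize(c,None,fx=4.5,fy=4.5,interpolation=cv2.INTER_CUBIC))
E
```

```text
[111 152 178]
[ 30 119 201]
[  2 169 180]
[ 64 111 154]
[111 143 177]
[ 27 129 198]
[  2 174 173]
[ 63 107 134]
```

View pics/c1.png

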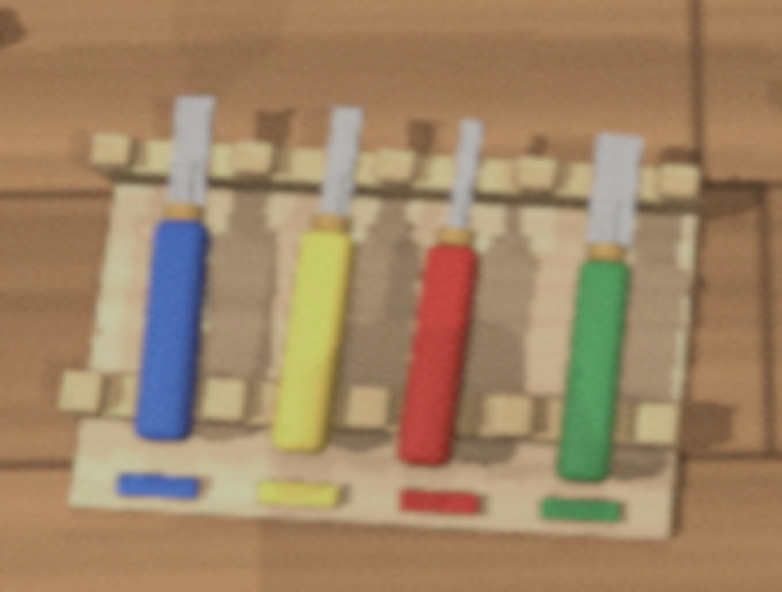

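View pics/c2.png

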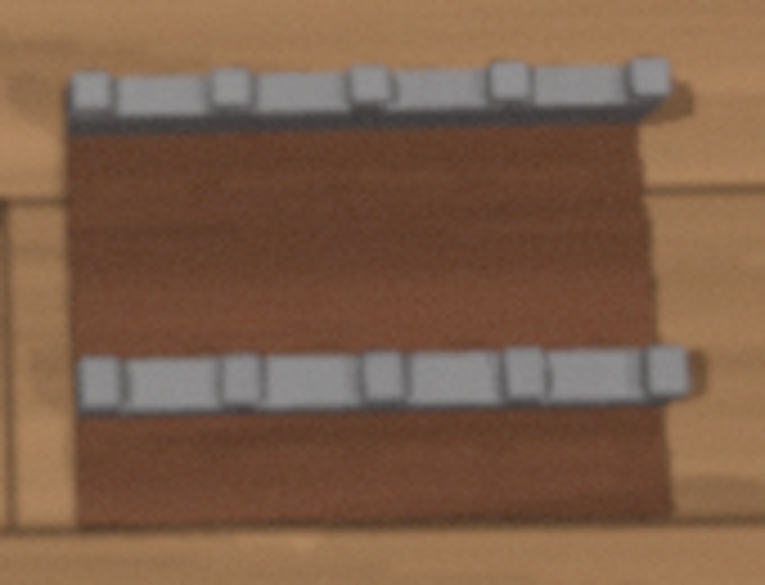

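```bash
cat >> h.py <<'E'
def ray(d,u,v,z):
    K=d["camera_matrix"];k1=d["k1"]
    xd=(u-K[0,2])/K[0,0];yd=(v-K[1,2])/K[1,1];x,y=xd,yd
    for _ in range(10):
        s=1+k1*(x*x+y*y);x=xd/s;y=yd/s
    R,_=cv2.Rodrigues(np.array(d["rvec"]));t=np.array(d["tvec"]).ravel()
    D=R.T@np.array([x,y,1]);C=-R.T@t
    return C+D*(z-C[2])/D[2]
def proj(d,p):
    R,_=cv2.Rodrigues(np.array(d["rvec"]));t=np.array(d["tvec"]).ravel()
    q=R@np.array(p)+t;x,y=q[:2]/q[2];s=1+d["k1"]*(x*x+y*y);K=d["camera_matrix"]
    return np.array([K[0,0]*x*s+K[0,2],K[1,1]*y*s+K[1,2]])
def cmask(d,c):
    h=cv2.cvtColor(d["color"],cv2.COLOR_BGR2HSV)
    m=np.zeros(h.shape[:2],bool)
    for a,b in HUE[c]: m|=(h[...,0]>=a)&(h[...,0]<=b)&(h[...,1]>(110 if c=='yellow' else 90 if c!='red' else 140))&(h[...,2]>50)
    return m
def handle(d,W,c,box):
    # box x0,x1,y0,y1 ; returns centre, yaw, dims from upper surface points
    m=cmask(d,c)&(W[...,0]>box[0])&(W[...,0]<box[1])&(W[...,1]>box[2])&(W[...,1]<box[3])&(W[...,2]>40)
    m=cv2.morphologyEx(m.astype(np.uint8),cv2.MORPH_OPEN,np.ones((3,3)))
    n,l,s,_=cv2.connectedComponentsWithStats(m)
    if n<2: return None
    k=l==1+np.argmax(s[1:,4]);
    cnt=np.argwhere(k)[:,::-1]
    P=np.array([ray(d,u,v,60)[:2] for u,v in cnt])   # assume mid-upper height
    r=cv2.boxPoints(cv2.minAreaRect(P.astype(np.float32)))
    a,b=r[1]-r[0],r[2]-r[1]; L=a if np.linalg.norm(a)>np.linalg.norm(b) else b
    if L[0]<0:L=-L
    return P.mean(0),np.arctan2(L[1],L[0]),sorted([np.linalg.norm(a),np.linalg.norm(b)]),np.nanmedian(W[k][:,2]),int(k.sum())
E
python3 - <<'E'
from h import *
d=get_image("top");W=cloud(d)
box=(330,600,0,380)
for c in HUE:
    print(c,handle(d,W,c,box))
    k=cmask(d,c)&(W[...,0]>330)&(W[...,0]<420)&(W[...,1]>0)&(W[...,1]<380)&(W[...,2]<32)
    if k.sum(): print('  tag',np.median(W[k],axis=0),k.sum())
pts={'hl':(99,383,54,-62.5,140),'hr':(667,371,54,-62.5,-140),'hm':(383,377,54,-62.5,0),'bl':(91,92,65,85,140),'br':(650,78,65,85,-140),'bm':(370,86,65,85,0)}
A=[];B=[]
for n,(u,v,z,x,y) in pts.items():
    u=(u+.5)/4.5-.5;v=(v+.5)/4.5-.5
    p=ray(d,345+u,165+v,z);print(n,np.round(p,1));A.append([x,y]);B.append(p[:2])
M,_=cv2.estimateAffinePartial2D(np.array(A,np.float32),np.array(B,np.float32))
print(M, np.hypot(M[0,0],M[1,0]),np.degrees(np.arctan2(M[1,0],M[0,0])))
print(np.array(A)@M[:,:2].T+M[:,2]-B)
d=get_image("side");
print("fence",[(n,np.round(proj(d,list(M[:,:2]@[x,y]+M[:,2])+[z]),1)) for n,(u,v,z,x,y) in pts.items()])
W=cloud(d)
for c in HUE: print(c,handle(d,W,c,box))
E
```

```text
red (array([453.3698845, 165.6855559]), np.float32(-0.115885414), [np.float32(25.081528), np.float32(131.56007)], np.float64(66.4977231209604), 639)
  tag [368.85309206 168.36563325  22.72514806] 84
yellow (array([465.40855466, 227.48786833]), np.float32(-0.11510524), [np.float32(23.05355), np.float32(132.15392)], np.float64(66.81543857367757), 569)
  tag [374.76652515 237.18238325  22.79159574] 87
blue (array([471.0888241 , 294.62713511]), np.float32(-0.049518794), [np.float32(24.286116), np.float32(131.52411)], np.float64(66.53195241649824), 624)
  tag [380.43704763 308.29103045  22.77788458] 71
green (array([441.6279046 ,  90.28973673]), np.float32(-0.09052768), [np.float32(22.523184), np.float32(130.8782)], np.float64(66.56964118674199), 570)
  tag [363.04203243  98.44564276  22.97028434] 61
hl [464.4 -39.5  54. ]
hr [ 465.6 -319.4   54. ]
hm [ 465.  -180.1   54. ]
bl [611.3 -39.3  65. ]
br [ 612.7 -318.7   65. ]
bm [ 611.6 -179.3   65. ]
[[ 9.97650093e-01 -4.37477998e-03  5.27218728e+02]
 [ 4.37477998e-03  9.97650093e-01 -1.79430505e+02]] 0.997659684561128 0.25124522577366876
[[
[... 265 characters left out ...]
', array([280.3, 209.9])), ('br', array([316.7, 163.6])), ('bm', array([300.3, 184.5]))]
red (array([451.39064235, 173.26479662]), np.float32(-0.10687628), [np.float32(44.34009), np.float32(136.75116)], np.float64(62.37236097516609), 984)
yellow (array([463.74635653, 230.41640772]), np.float32(-0.109009005), [np.float32(40.63641), np.float32(136.35248)], np.float64(63.68333362790479), 1068)
blue (array([468.40756566, 300.94793826]), np.float32(-0.042463887), [np.float32(39.559895), np.float32(136.48076)], np.float64(63.20838141581576), 1331)
green (array([441.57874838,  98.74728883]), np.float32(-0.10375724), [np.float32(44.704453), np.float32(135.68736)], np.float64(61.76734051127825), 826)
```

send_rows --pt "0 0 0 0.13 0.2" --pt "0 0 0 0.13 0.2" --pt "0 0 0 0.13 0.2" --pt "0.045 0 0 0 0.2" --pt "0.045 0 0 0 0.2"

```text
t: 0.9
ee_pos: [273.0, -606.1, 303.0]
orientation: [3.138, -0.149, 0.0]
ft_force: [0.2, -0.1, -0.3]
width: 53.7
```

```bash
cat >> h.py <<'E'
from scipy.spatial.transform import Rotation as Ro
def go(x,y,z,yaw=None):
    o=telemetry.get_obs();R=Ro.from_rotvec(o["orientation"]).as_matrix()
    cy=np.arctan2(R[1,0],R[0,0]);v=R.T@(np.array([x,y,z])-o["ee_pos"])
    print("t",round(o["t"],2),"pos",o["ee_pos"].round(1),"yaw",cy.round(3),"w",round(o["width"],1),"F",np.round(o["ft_force"],1),"shift",v.round(1),"tilt",np.round(R[:,2],3),"turn",None if yaw is None else round(cy-yaw,3),"q",o["qpos"].round(2))
E
python3 -c "
from h import *
go(469,88,190,-.09)"
```

```text
t 0.9 pos [ 273.  -606.1  303. ] yaw -0.095 w 53.7 F [ 0.2 -0.1 -0.3] shift [ 129.2 -709.6  112.8] tilt [ 0. -0. -1.] turn -0.005 q [-1.17  0.48  1.54 -0.    1.12  0.5 ]
```

send_rows --pt "0.025 -0.04 0 0 0.2" --pt "0.025 -0.04 0 0 0.2" --pt "0.025 -0.04 0 0 0.2" --pt "0.025 -0.04 0 0 0.2" --pt "0.025 -0.04 0 0 0.2"

```text
t: 1.4
ee_pos: [416.8, -416.6, 302.8]
orientation: [3.138, -0.145, 0.0]
ft_force: [-0.1, -0.8, -0.2]
width: 52.5
```

send_rows --pt "0 -0.045 0.01 0 0.2" --pt "0 -0.045 0.01 0 0.2" --pt "0 -0.045 0.01 0 0.2" --pt "0 -0.045 0.01 0 0.2" --pt "0 -0.045 0.01 0 0.2"

```text
t: 1.9
ee_pos: [436.6, -192.4, 252.6]
orientation: [3.138, -0.145, 0.001]
ft_force: [0.3, 0.5, -0.4]
width: 52.7
```

send_rows --pt "0 -0.045 0.01 0 0.2" --pt "0 -0.045 0.01 0 0.2" --pt "0 -0.045 0.01 0 0.2" --pt "0 -0.045 0.01 0 0.2" --pt "0 -0.045 0.01 0 0.2"

```text
t: 2.4
ee_pos: [457.5, 31.8, 202.6]
orientation: [-3.138, 0.145, -0.001]
ft_force: [0.7, -0.5, 0.4]
width: 52.8
```

```bash
python3 -c "
from h import *
go(469,88,190,-.09)
d=get_image('wrist');cv2.imwrite('pics/w1.png',d['color'])"
```

```text
t 2.4 pos [457.5  31.8 202.6] yaw -0.092 w 52.8 F [ 0.7 -0.5  0.4] shift [  6.3 -57.   12.6] tilt [ 0.001  0.    -1.   ] turn -0.002 q [ 0.04  0.34  2.06 -0.    0.74  1.71]
```

View pics/w1.png

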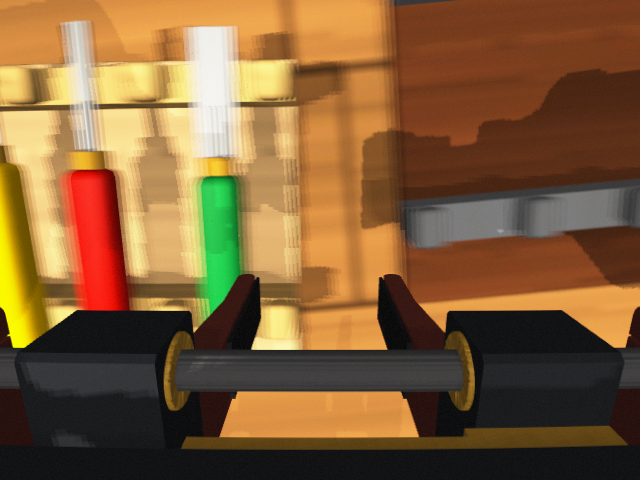

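send_rows --pt "0.006 -0.028 0.006 0 0.2" --pt "0 -0.028 0.006 0 0.2" --pt "0 0 0 0 0.2"

```text
t: 2.75
ee_pos: [468.8, 87.5, 190.3]
orientation: [-3.138, 0.14, 0.0]
ft_force: [0.3, -0.1, -0.3]
width: 52.8
```

```bash
python3 -c "
from h import *
go(469,88,114,-.09)
d=get_image('wrist');cv2.imwrite('pics/w2.png',d['color']);W=cloud(d)
for c in HUE: print(c,handle(d,W,c,(300,700,0,380)))
d=get_image('top');W=cloud(d)
for c in HUE: print(c,handle(d,W,c,(300,700,0,380)))
"
```

```text
t 2.75 pos [468.8  87.5 190.3] yaw -0.089 w 52.8 F [ 0.3 -0.1 -0.3] shift [ 0.2 -0.5 76.3] tilt [-0.  0. -1.] turn 0.001 q [0.16 0.39 2.03 0.   0.73 1.82]
red (array([483.49155124, 158.70090546]), np.float32(-0.11517135), [np.float32(29.435211), np.float32(88.01313)], np.float64(65.46765250873379), 6778)
yellow (array([491.77659168, 224.0218396 ]), np.float32(-0.101439595), [np.float32(24.44082), np.float32(81.07587)], np.float64(65.69883701301735), 5252)
blue (array([463.58340872, 272.68733058]), np.float32(-0.06974748), [np.float32(13.982973), np.float32(79.0416)], np.float64(50.39493551320376), 1720)
green (array([464.7986316 ,  86.25160242]), np.float32(-0.09747378), [np.float32(25.420599), np.float32(97.27559)], np.float64(65.66236981331079), 6953)
red None
yellow (array([460.98804495, 227.75923435]), np.float32(-0.10803088), [np.float32(23.689249), np.float32(132.02411)], np.float64(66.8130966006193), 577)
blue (array([470.89522358, 294.59456787]), np.float32(-0.051743925), [np.float32(24.16314), np.float32(131.54208)], np.float64(66.76923094402855), 620)
green None
```

View pics/w2.png

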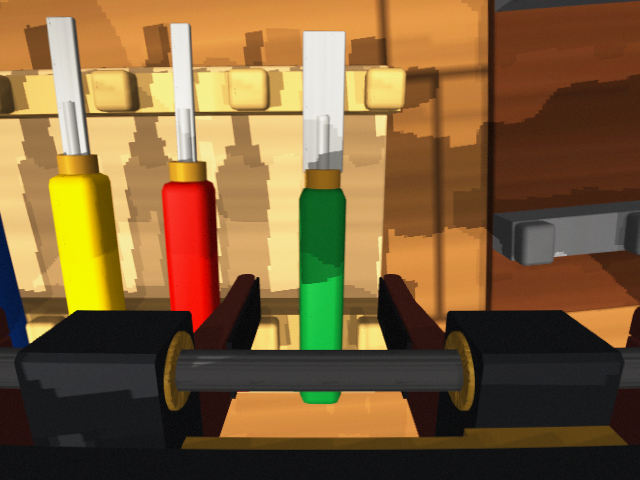

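```bash
python3 -c "
from h import *
d=get_image('wrist')
for n,u,v in (('g',322,188),('r',187,182),('y',80,174)):
  p=ray(d,u,v,58);print(n,p.round(1))
for n,u,v in (('gtip',324,31),('rtip',181,24),('ytip',62,17)):
  p=ray(d,u,v,55);print(n,p.round(1))
"
```

```text
g [510.8  79.6  58. ]
r [520.9 153.2  58. ]
y [530.9 211.8  58. ]
gtip [590.3  71.5  55. ]
rtip [600.5 143.9  55. ]
ytip [610.5 204.8  55. ]
```

send_rows --pt "0 0 0.03 0 0.2" --pt "0 0 0.03 0 0.2" --pt "0 0 0.016 0 0.2" --pt "0 0 0 0 0.2"

```text
t: 3.3
ee_pos: [467.3, 83.9, 113.2]
orientation: [3.137, -0.147, -0.006]
ft_force: [-0.1, 0.2, 1.2]
width: 52.5
```

```bash
python3 -c "
from h import *
go(469,88,114,-.09)
d=get_image('wrist');cv2.imwrite('pics/w3.png',d['color'])
go(469,88,114,-.09)
"
```

```text
t 3.3 pos [467.3  83.9 113.2] yaw -0.094 w 52.5 F [-0.1  0.2  1.2] shift [ 1.3 -4.3 -0.8] tilt [-0.004 -0.001 -1.   ] turn -0.004 q [ 0.15  0.54  2.05 -0.    0.55  1.82]
t 3.35 pos [468.   84.1 114.3] yaw -0.094 w 52.9 F [ 0.  -0.2  0.1] shift [ 0.7 -4.   0.3] tilt [-0.002 -0.    -1.   ] turn -0.004 q [ 0.15  0.53  2.05 -0.    0.56  1.82]
```

View pics/w3.png

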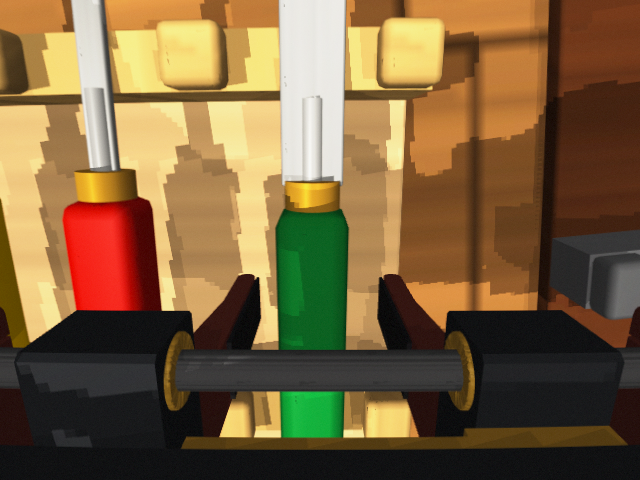

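send_rows --pt "0 0 0 0 -1" --pt "0 0 0 0 -1" --pt "0 0 0 0 -1" --pt "0 0 0 0 -1" --pt "0 0 0 0 -1"

```text
t: 3.85
ee_pos: [468.9, 85.2, 115.4]
orientation: [-3.138, 0.144, -0.002]
ft_force: [-1.0, -1.3, 6.9]
width: 25.7
```

```bash
python3 -c "
from h import *
go(527,-74,114,.004)
"
```

```text
t 3.85 pos [468.9  85.2 115.4] yaw -0.092 w 25.7 F [-1.  -1.3  6.9] shift [ 72.4 153.2   1.5] tilt [ 0.001  0.    -1.   ] turn -0.096 q [ 0.15  0.53  2.05 -0.    0.56  1.82]
```

send_rows --pt "0 0 -0.015 0 -1" --pt "0 0 -0.025 0 -1" --pt "0 0 -0.025 0 -1" --pt "0 0 -0.01 0 -1" --pt "0 0 0 0 -1"

```text
t: 4.35
ee_pos: [469.2, 85.4, 190.8]
orientation: [-3.138, 0.144, -0.005]
ft_force: [-0.2, -1.1, -1.8]
width: 25.8
```

```bash
python3 -c "
from h import *
go(527,-74,190,.004)
d=get_image('wrist');cv2.imwrite('pics/w4.png',d['color'])
p=ray(d,322,210,53+75-0)
d=get_image('side');cv2.imwrite('pics/s4.png',d['color'])
"
```

```text
t 4.35 pos [469.2  85.4 190.8] yaw -0.092 w 25.8 F [-0.2 -1.1 -1.8] shift [ 72.2 153.4   0.9] tilt [ 0.003  0.    -1.   ] turn -0.096 q [ 0.16  0.39  2.03 -0.    0.72  1.82]
```

View pics/w4.png

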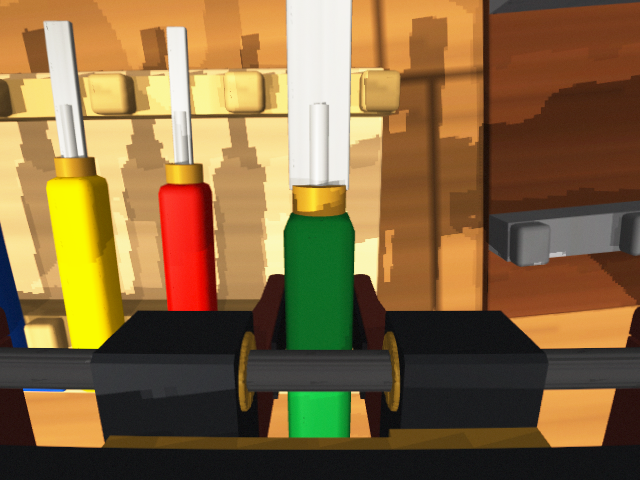

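View pics/s4.png

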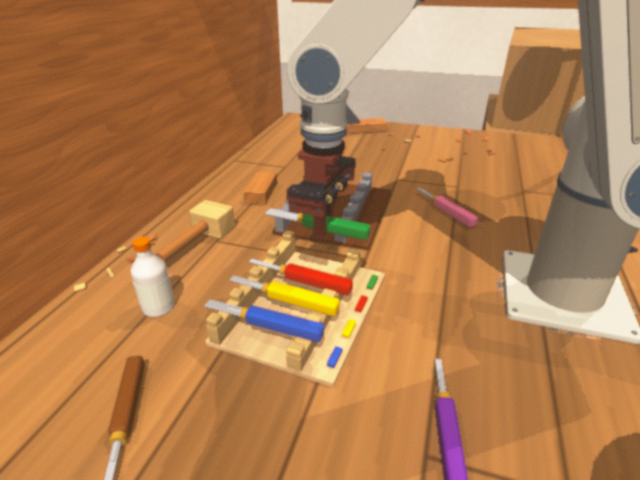

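send_rows --pt "0 0 0 -0.096 -1" --pt "0.015 0.025 0 0 -1" --pt "0.02 0.04 0 0 -1" --pt "0.02 0.04 0 0 -1" --pt "0.002 0.03 0 0 -1"

```text
t: 4.95
ee_pos: [527.6, -51.6, 188.4]
orientation: [3.141, 0.005, 0.0]
ft_force: [-0.5, 1.2, -0.5]
width: 25.8
```

send_rows --pt "0 0.02 0 0 -1" --pt "0 0.005 0 0 -1" --pt "0 0 0 0 -1" --pt "0 0 0 0 -1"

```text
t: 5.35
ee_pos: [525.6, -73.8, 189.0]
orientation: [-3.141, -0.007, 0.002]
ft_force: [0.5, 0.2, -0.7]
width: 26.2
```

```bash
python3 -c "
from h import *
go(526.5,-74.5,115,.004)
d=get_image('wrist');cv2.imwrite('pics/w5.png',d['color'])
"
```

```text
t 5.35 pos [525.6 -73.8 189. ] yaw 0.004 w 26.2 F [ 0.5  0.2 -0.7] shift [ 1.   0.7 74. ] tilt [-0.001  0.    -1.   ] turn 0.0 q [-0.16  0.45  1.91  0.    0.78  1.4 ]
```

View pics/w5.png

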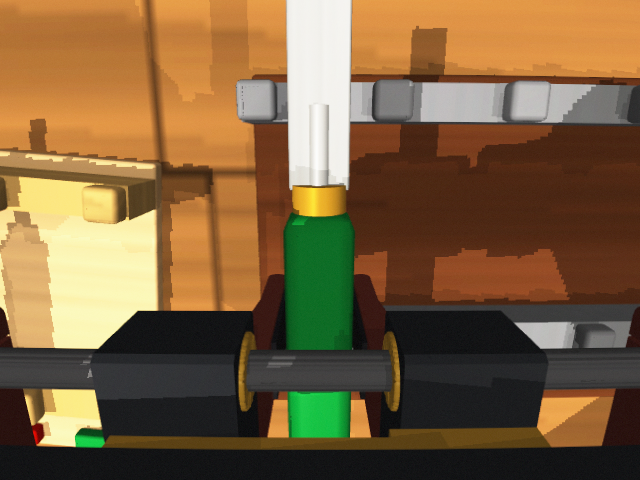

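send_rows --pt "0 0 0.025 0 -1" --pt "0 0 0.025 0 -1" --pt "0 0 0.015 0 -1" --pt "0 0 0.004 0 -1" --pt "0 0 0 0 -1"

```text
t: 5.9
ee_pos: [525.9, -74.1, 120.3]
orientation: [-3.141, -0.007, 0.002]
ft_force: [-0.4, 0.2, -0.4]
width: 26.1
```

```bash
python3 -c "
from h import *
go(526.5,-74.5,115,.004)
d=get_image('side');cv2.imwrite('pics/s5.png',cv2.resize(d['color'][140:300,200:420],None,fx=3.6,fy=3.6))
"
```

```text
t 5.9 pos [525.9 -74.1 120.3] yaw 0.005 w 26.1 F [-0.4  0.2 -0.4] shift [0.6 0.4 5.3] tilt [-0.001  0.    -1.   ] turn 0.001 q [-0.16  0.57  1.93  0.    0.64  1.4 ]
```

View pics/s5.png

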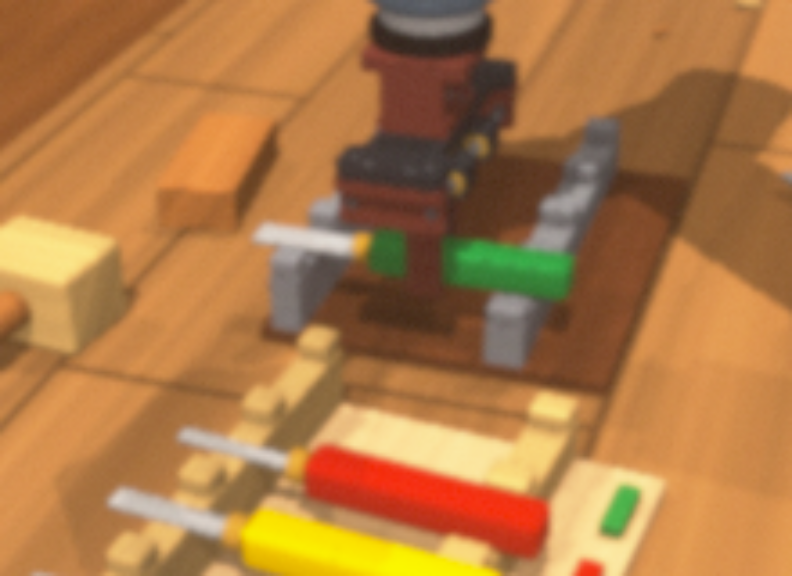

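send_rows --pt "0 0 0.002 0 -1" --pt "0 0 0.002 0 -1" --pt "0 0 0.001 0 -1" --pt "0 0 0 0 -1"

```text
t: 6.35
ee_pos: [526.1, -74.7, 115.9]
orientation: [3.142, 0.006, 0.0]
ft_force: [0.3, -0.5, -0.9]
width: 26.0
```

send_rows --pt "0 0 0.001 0 -1" --pt "0 0 0.001 0 -1" --pt "0 0 0 0 -1"

```text
t: 6.65
ee_pos: [526.2, -74.7, 115.4]
orientation: [3.141, 0.006, 0.001]
ft_force: [-6.3, 1.4, 19.9]
width: 26.1
```

send_rows --pt "0 0 0 0 -0.2" --pt "0 0 0 0 0.2" --pt "0 0 0 0 0.2" --pt "0 0 0 0 0.2"

```text
t: 7.05
ee_pos: [526.0, -74.6, 113.5]
orientation: [-3.142, -0.006, 0.0]
ft_force: [0.6, -0.4, -0.8]
width: 52.0
```

send_rows --pt "0 0 -0.01 0 0.2" --pt "0 0 -0.025 0 0.2" --pt "0 0 -0.03 0 0.2" --pt "0 0 -0.01 0 0.2" --pt "0 0 0 0 0.2"

```text
t: 7.55
ee_pos: [527.0, -74.7, 190.4]
orientation: [3.141, 0.006, 0.006]
ft_force: [-0.1, 0.6, 0.3]
width: 52.6
```

```bash
python3 -c "
from h import *
go(481,161,190,-.115)
d=get_image('wrist');cv2.imwrite('pics/w6.png',d['color'])
W=cloud(d);print('green wrist',handle(d,W,'green',(400,700,-380,0)))
d=get_image('side');cv2.imwrite('pics/s6.png',cv2.resize(d['color'][140:300,200:420],None,fx=3.6,fy=3.6))
"
```

```text
t 7.55 pos [527.  -74.7 190.4] yaw 0.004 w 52.6 F [-0.1  0.6  0.3] shift [-4.510e+01 -2.359e+02  1.000e-01] tilt [ 0.004 -0.001 -1.   ] turn 0.119 q [-0.16  0.45  1.91 -0.    0.78  1.4 ]
green wrist (array([522.88719708, -74.85367389]), np.float32(0.0064250496), [np.float32(25.702156), np.float32(95.41189)], np.float64(65.62746563703925), 6964)
```

View pics/w6.png

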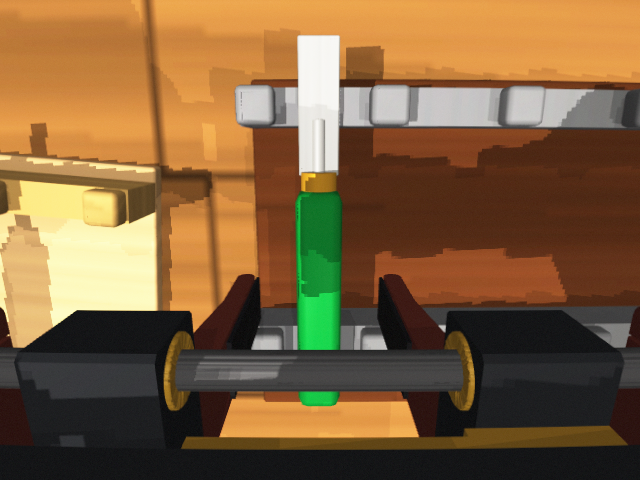

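View pics/s6.png

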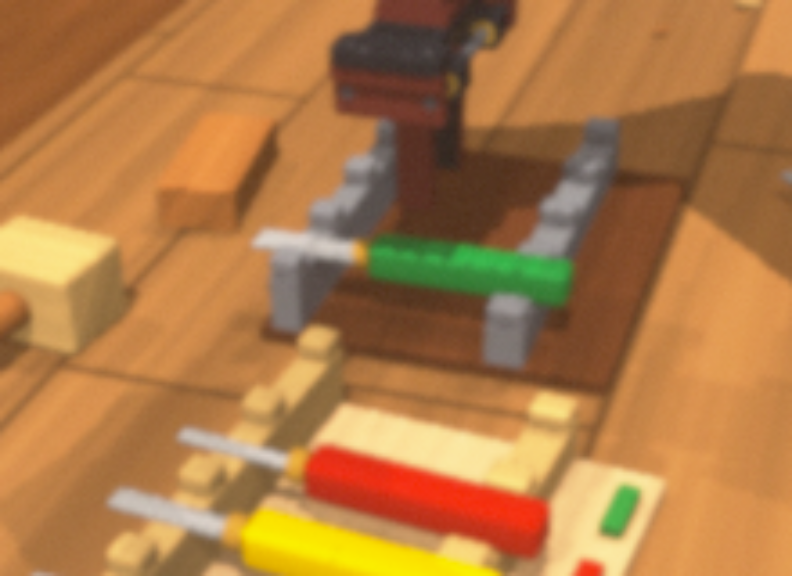

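send_rows --pt "0 0 0 0.119 0.2" --pt "-0.014 -0.045 0 0 0.2" --pt "-0.014 -0.045 0 0 0.2" --pt "-0.014 -0.045 0 0 0.2" --pt "-0.014 -0.045 0 0 0.2"

```text
t: 8.15
ee_pos: [489.8, 112.0, 187.2]
orientation: [3.136, -0.182, -0.004]
ft_force: [1.2, -0.1, -0.4]
width: 52.7
```

send_rows --pt "-0.014 -0.036 0 0 0.2" --pt "-0.003 -0.012 0 0 0.2" --pt "0 0 0 0 0.2" --pt "0 0 0 0 0.2"

```text
t: 8.55
ee_pos: [479.7, 159.5, 188.0]
orientation: [3.136, -0.18, -0.002]
ft_force: [0.9, 0.4, 1.3]
width: 52.5
```

```bash
python3 -c "
from h import *
go(481,160,114,-.115)
d=get_image('wrist');cv2.imwrite('pics/w7.png',d['color'])
"
```

```text
t 8.55 pos [479.7 159.5 188. ] yaw -0.115 w 52.5 F [0.9 0.4 1.3] shift [ 1.4 -0.7 74. ] tilt [-0.001 -0.001 -1.   ] turn 0.0 q [ 0.3   0.42  1.97 -0.    0.75  1.98]
```

View pics/w7.png

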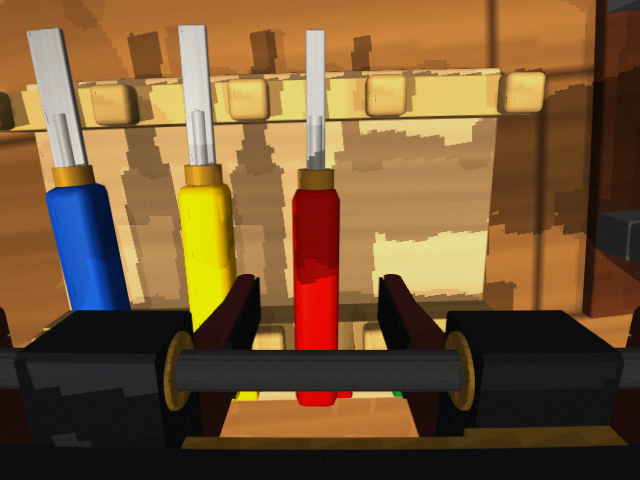

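send_rows --pt "0.001 0 0.03 0 0.2" --pt "0 0 0.03 0 0.2" --pt "0 0 0.013 0 0.2" --pt "0 0 0 0 -1" --pt "0 0 0 0 -1"

```text
t: 9.1
ee_pos: [481.2, 159.5, 116.0]
orientation: [3.136, -0.183, -0.0]
ft_force: [0.1, 0.4, 0.5]
width: 40.3
```

send_rows --pt "0 0 0 0 -1" --pt "0 0 0 0 -1" --pt "0 0 0 0 -1" --pt "0 0 0 0 -1"

```text
t: 9.5
ee_pos: [481.5, 160.3, 116.8]
orientation: [-3.136, 0.18, -0.003]
ft_force: [0.6, -2.0, 7.3]
width: 26.2
```

send_rows --pt "0 0 -0.015 0 -1" --pt "0 0 -0.025 0 -1" --pt "0 0 -0.025 0 -1" --pt "0 0 -0.01 0 -1" --pt "0 0 0 0 -1"

```text
t: 10.0
ee_pos: [481.4, 160.5, 192.0]
orientation: [-3.135, 0.181, -0.005]
ft_force: [0.3, 0.7, -0.8]
width: 26.1
```

```bash
python3 -c "
from h import *
go(526.5,-144.5,190,.004)
d=get_image('wrist');cv2.imwrite('pics/w8.png',d['color'])
"
```

```text
t 10.0 pos [481.4 160.5 192. ] yaw -0.115 w 26.1 F [ 0.3  0.7 -0.8] shift [ 79.8 297.8   1.9] tilt [ 0.003  0.001 -1.   ] turn -0.119 q [0.3  0.42 1.96 0.   0.76 1.98]
```

View pics/w8.png

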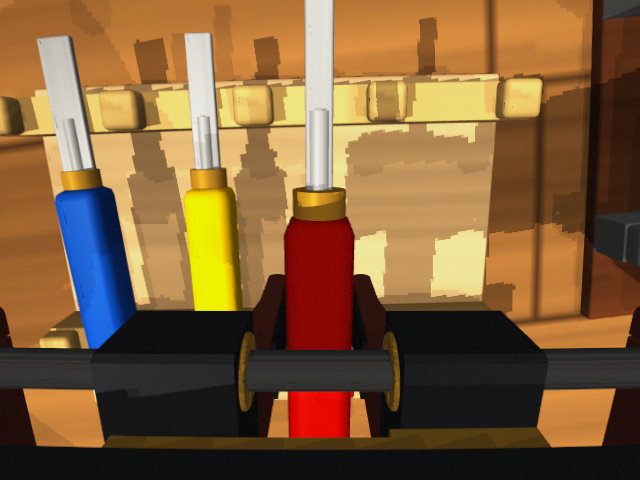

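send_rows --pt "0 0 0 -0.119 -1" --pt "0.007 0.025 0 0 -1" --pt "0.007 0.042 0 0 -1" --pt "0.007 0.044 0 0 -1" --pt "0.007 0.044 0 0 -1"

```text
t: 10.55
ee_pos: [508.7, 4.0, 189.2]
orientation: [-3.141, -0.008, 0.004]
ft_force: [0.6, 0.2, -2.0]
width: 25.7
```

send_rows --pt "0.007 0.044 0 0 -1" --pt "0.007 0.044 0 0 -1" --pt "0.004 0.038 0 0 -1" --pt "0 0.024 0 0 -1" --pt "0 0 0 0 -1"

```text
t: 11.05
ee_pos: [527.3, -147.2, 189.1]
orientation: [-3.141, -0.0, 0.003]
ft_force: [-0.2, 0.3, -0.9]
width: 26.0
```

send_rows --pt "0 0 0 0 -1" --pt "0 0 0 0 -1"

```text
t: 11.25
ee_pos: [527.3, -143.6, 189.8]
orientation: [-3.141, -0.007, 0.003]
ft_force: [-0.3, 0.2, -1.3]
width: 25.7
```

```bash
python3 -c "
from h import *
go(526.5,-144.5,117,.004)
d=get_image('wrist');cv2.imwrite('pics/w9.png',d['color'])
"
```

```text
t 11.25 pos [ 527.3 -143.6  189.8] yaw 0.004 w 25.7 F [-0.3  0.2 -1.3] shift [-0.7  1.  72.8] tilt [-0.002  0.001 -1.   ] turn 0.0 q [-0.29  0.47  1.88  0.    0.8   1.28]
```

View pics/w9.png

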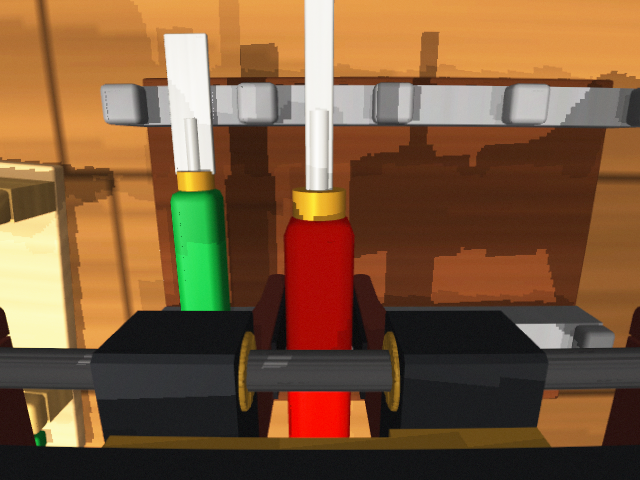

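send_rows --pt "0 0.001 0.025 0 -1" --pt "0 0 0.025 0 -1" --pt "0 0 0.014 0 -1" --pt "0 0 0.004 0 -1" --pt "0 0 0.001 0 -1"

```text
t: 11.8
ee_pos: [527.9, -145.1, 121.4]
orientation: [-3.141, -0.007, 0.001]
ft_force: [0.6, -1.2, -0.6]
width: 25.8
```

send_rows --pt "0 0 0.001 0 -1" --pt "0 0 0.001 0 -1" --pt "0 0 0 0 -1"

```text
t: 12.1
ee_pos: [528.3, -145.8, 120.3]
orientation: [3.141, 0.006, 0.002]
ft_force: [0.1, -0.2, -1.0]
width: 25.9
```

send_rows --pt "0 0 0.001 0 -1" --pt "0 0 0.001 0 -1" --pt "0 0 0.001 0 -1" --pt "0 0 0 0 -1"

```text
t: 12.5
ee_pos: [528.0, -145.7, 116.8]
orientation: [3.142, 0.006, 0.0]
ft_force: [-0.2, -0.2, 1.5]
width: 25.9
```

send_rows --pt "0 0 0.001 0 -1" --pt "0 0 0 0 -1"

```text
t: 12.7
ee_pos: [528.0, -145.7, 116.8]
orientation: [3.141, 0.006, 0.0]
ft_force: [-4.6, 1.6, 13.1]
width: 26.2
```

send_rows --pt "0 0 0 0 -0.2" --pt "0 0 0 0 0.2" --pt "0 0 0 0 0.2" --pt "0 0 0 0 0.2"

```text
t: 13.1
ee_pos: [527.9, -145.6, 115.5]
orientation: [-3.142, -0.006, 0.0]
ft_force: [0.7, -0.1, -0.5]
width: 51.8
```

send_rows --pt "0 0 -0.01 0 0.2" --pt "0 0 -0.025 0 0.2" --pt "0 0 -0.03 0 0.2" --pt "0 0 -0.01 0 0.2" --pt "0 0 0 0 0.2"

```text
t: 13.6
ee_pos: [528.8, -145.9, 192.4]
orientation: [3.141, 0.006, 0.006]
ft_force: [-0.3, -0.9, 0.6]
width: 52.4
```

```bash
python3 -c "
from h import *
go(491.5,222.5,190,-.11)
d=get_image('wrist');cv2.imwrite('pics/w10.png',d['color'])
d=get_image('side');cv2.imwrite('pics/s10.png',cv2.resize(d['color'][140:300,200:420],None,fx=3.6,fy=3.6))
d=get_image('top');cv2.imwrite('pics/t10.png',d['color']);W=cloud(d)
for c in ('yellow','blue'):
  m=cmask(d,c)&(W[...,0]>390)&(W[...,1]>0)&(W[...,1]<380)&(W[...,2]>50)&(W[...,2]<75)
  m=cv2.morphologyEx(m.astype(np.uint8),cv2.MORPH_OPEN,np.ones((3,3)))>0
  P=np.array([ray(d,u,v,58)[:2] for v,u in np.argwhere(m)],np.float32)
  print(c,cv2.minAreaRect(P),P.mean(0))
"
```

```text
t 13.6 pos [ 528.8 -145.9  192.4] yaw 0.004 w 52.4 F [-0.3 -0.9  0.6] shift [ -35.9 -368.5    1.9] tilt [ 0.004 -0.001 -1.   ] turn 0.114 q [-0.29  0.47  1.87  0.    0.8   1.28]
yellow ((465.1023864746094, 228.6676788330078), (21.41908836364746, 130.63824462890625), 83.98114013671875) [464.7854  228.72589]
blue ((472.0481262207031, 295.05206298828125), (24.17036247253418, 131.77459716796875), 87.16281127929688) [471.13623 295.2044 ]
```

View pics/w10.png

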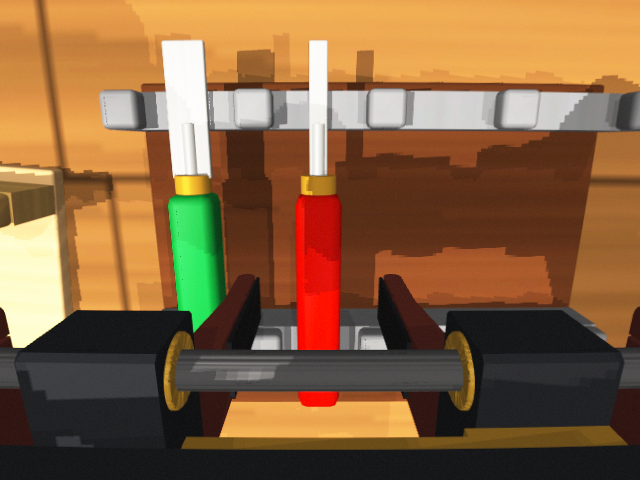

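View pics/s10.png

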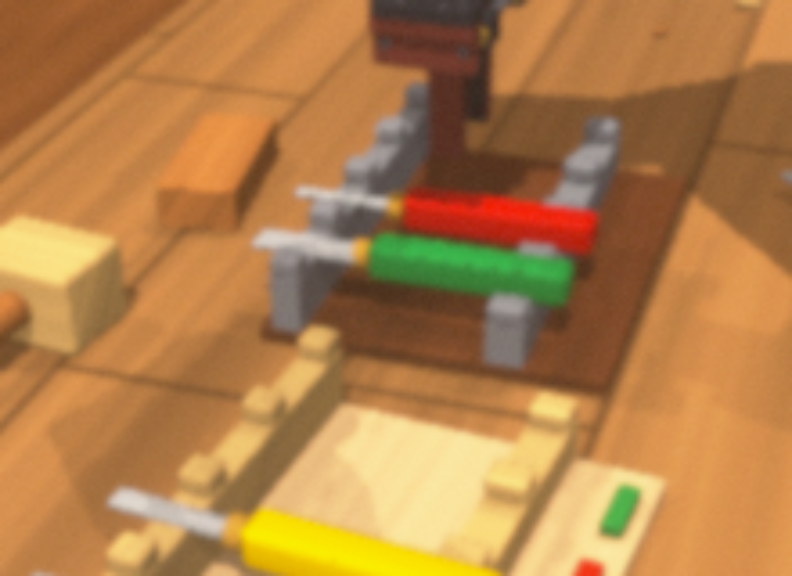

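send_rows --pt "0 0 0 0.114 0.2" --pt "-0.009 -0.045 0 0 0.2" --pt "-0.009 -0.045 0 0 0.2" --pt "-0.009 -0.045 0 0 0.2" --pt "-0.009 -0.045 0 0 0.2"

```text
t: 14.25
ee_pos: [510.8, 38.6, 189.3]
orientation: [3.137, -0.174, -0.004]
ft_force: [1.1, -0.2, 0.7]
width: 52.9
```

send_rows --pt "-0.009 -0.045 0 0 0.2" --pt "-0.009 -0.045 0 0 0.2" --pt "-0.009 -0.045 0 0 0.2" --pt "-0.009 -0.03 0 0 0.2" --pt "-0.006 -0.017 0 0 0.2"

```text
t: 14.75
ee_pos: [489.1, 225.0, 189.2]
orientation: [3.136, -0.169, -0.003]
ft_force: [-0.3, -0.7, 0.1]
width: 52.6
```

send_rows --pt "0 0 0 0 0.2" --pt "0 0 0 0 0.2" --pt "0 0 0 0 0.2"

```text
t: 15.05
ee_pos: [490.0, 221.8, 190.0]
orientation: [3.136, -0.174, -0.002]
ft_force: [0.6, -0.1, -0.3]
width: 53.0
```

```bash
python3 -c "
from h import *
go(491.5,222,117,-.11)
d=get_image('wrist');cv2.imwrite('pics/w11.png',d['color'])
"
```

```text
t 15.05 pos [490.  221.8 190. ] yaw -0.111 w 53.0 F [ 0.6 -0.1 -0.3] shift [ 1.5 -0.4 73. ] tilt [-0.001 -0.001 -1.   ] turn -0.001 q [ 0.4   0.46  1.9  -0.    0.79  2.08]
```

View pics/w11.png

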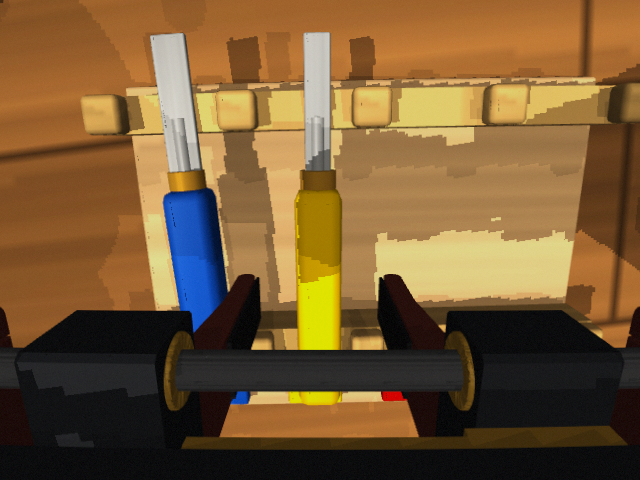

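Yellow is centred between the fingers (handle about x 295–342, blade straight up the image), and blue is clear of the left finger.

send_rows --pt "0.001 0 0.03 0 0.2" --pt "0 0 0.03 0 0.2" --pt "0 0 0.014 0 0.2" --pt "0 0 0 0 -1" --pt "0 0 0 0 -1"

```text
t: 15.6
ee_pos: [491.6, 222.3, 117.1]
orientation: [3.137, -0.174, 0.0]
ft_force: [-0.0, 0.4, -0.8]
width: 39.9
```

send_rows --pt "0 0 0 0 -1" --pt "0 0 0 0 -1" --pt "0 0 0 0 -1" --pt "0 0 0 0 -1"

```text
t: 16.0
ee_pos: [491.9, 222.8, 117.9]
orientation: [-3.136, 0.173, -0.003]
ft_force: [0.2, -2.0, 7.7]
width: 26.0
```

send_rows --pt "0 0 -0.015 0 -1" --pt "0 0 -0.025 0 -1" --pt "0 0 -0.025 0 -1" --pt "0 0 -0.01 0 -1" --pt "0 0 0 0 -1"

```text
t: 16.5
ee_pos: [491.9, 223.0, 193.6]
orientation: [-3.135, 0.173, -0.005]
ft_force: [-0.2, -0.0, -0.1]
width: 25.9
```

```bash
python3 -c "
from h import *
go(526.5,-214.5,190,.004)
d=get_image('wrist');cv2.imwrite('pics/w12.png',d['color'])
"
```

```text
t 16.5 pos [491.9 223.  193.6] yaw -0.11 w 25.9 F [-0.2 -0.  -0.1] shift [ 82.4 431.1   3.1] tilt [ 0.003  0.001 -1.   ] turn -0.114 q [0.4  0.45 1.89 0.   0.79 2.08]
```

View pics/w12.png

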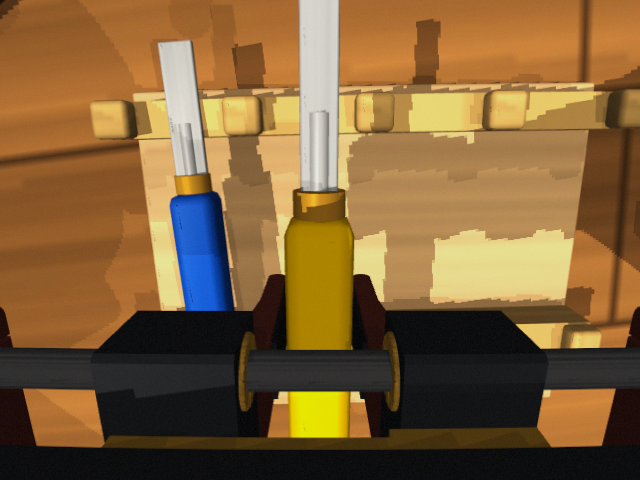

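send_rows --pt "0 0 0 -0.114 -1" --pt "0.003 0.025 0 0 -1" --pt "0.003 0.042 0 0 -1" --pt "0.003 0.044 0 0 -1" --pt "0.003 0.044 0 0 -1"

```text
t: 17.05
ee_pos: [502.9, 66.3, 190.4]
orientation: [3.141, 0.008, -0.004]
ft_force: [0.2, -0.1, -1.0]
width: 25.7
```

send_rows --pt "0.003 0.044 0 0 -1" --pt "0.003 0.044 0 0 -1" --pt "0.003 0.044 0 0 -1" --pt "0.003 0.044 0 0 -1" --pt "0.003 0.044 0 0 -1"

```text
t: 17.55
ee_pos: [518.7, -153.9, 190.3]
orientation: [-3.141, -0.006, 0.003]
ft_force: [0.4, 0.7, -1.8]
width: 25.6
```

send_rows --pt "0.003 0.038 0 0 -1" --pt "0.003 0.024 0 0 -1" --pt "0 0 0 0 -1" --pt "0 0 0 0 -1" --pt "0 0 0 0 -1"

```text
t: 18.05
ee_pos: [525.2, -213.0, 190.8]
orientation: [-3.141, -0.007, 0.003]
ft_force: [0.8, 0.1, -0.7]
width: 26.1
```

```bash
python3 -c "
from h import *
go(527,-214.5,118,.004)
d=get_image('wrist');cv2.imwrite('pics/w13.png',d['color'])
"
```

```text
t 18.05 pos [ 525.2 -213.   190.8] yaw 0.005 w 26.1 F [ 0.8  0.1 -0.7] shift [ 2.   1.6 72.8] tilt [-0.002  0.001 -1.   ] turn 0.001 q [-0.41  0.49  1.83  0.    0.82  1.16]
```

View pics/w13.png

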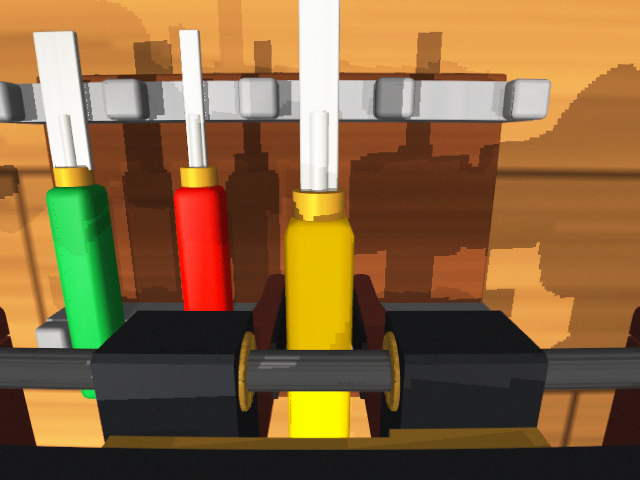

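send_rows --pt "0.001 0.002 0.025 0 -1" --pt "0 0 0.025 0 -1" --pt "0 0 0.014 0 -1" --pt "0 0 0.004 0 -1" --pt "0 0 0.001 0 -1"

```text
t: 18.6
ee_pos: [526.9, -215.7, 122.5]
orientation: [-3.141, -0.007, 0.001]
ft_force: [-0.1, 0.5, -0.7]
width: 26.0
```

send_rows --pt "0 0 0.001 0 -1" --pt "0 0 0.001 0 -1" --pt "0 0 0.001 0 -1" --pt "0 0 0 0 -1"

```text
t: 19.0
ee_pos: [527.0, -216.4, 120.1]
orientation: [3.141, 0.006, 0.001]
ft_force: [-0.5, -1.6, -0.3]
width: 25.5
```

send_rows --pt "0 0 0.001 0 -1" --pt "0 0 0.001 0 -1" --pt "0 0 0.0005 0 -1" --pt "0 0 0 0 -1"

```text
t: 19.4
ee_pos: [527.0, -216.3, 117.9]
orientation: [3.141, 0.006, 0.0]
ft_force: [-2.7, 0.6, 6.9]
width: 26.1
```

send_rows --pt "0 0 0.0005 0 -1" --pt "0 0 0 0 -0.2" --pt "0 0 0 0 0.2" --pt "0 0 0 0 0.2" --pt "0 0 0 0 0.2"

```text
t: 19.9
ee_pos: [526.8, -216.2, 116.5]
orientation: [-3.142, -0.006, 0.0]
ft_force: [0.1, -0.0, -0.5]
width: 51.6
```

send_rows --pt "0 0 -0.01 0 0.2" --pt "0 0 -0.025 0 0.2" --pt "0 0 -0.03 0 0.2" --pt "0 0 -0.01 0 0.2" --pt "0 0 0 0 0.2"

```text
t: 20.4
ee_pos: [527.8, -216.6, 193.5]
orientation: [3.14, 0.006, 0.005]
ft_force: [-0.1, 0.3, -0.5]
width: 52.9
```

```bash
python3 -c "
from h import *
go(498.5,291.5,190,-.05)
d=get_image('wrist');cv2.imwrite('pics/w14.png',d['color'])
d=get_image('side');cv2.imwrite('pics/s14.png',cv2.resize(d['color'][140:300,200:420],None,fx=3.6,fy=3.6))
"
```

```text
t 20.4 pos [ 527.8 -216.6  193.5] yaw 0.004 w 52.9 F [-0.1  0.3 -0.5] shift [ -27.3 -508.2    2.7] tilt [ 0.003 -0.001 -1.   ] turn 0.054 q [-0.41  0.49  1.82  0.    0.82  1.16]
```

View pics/w14.png

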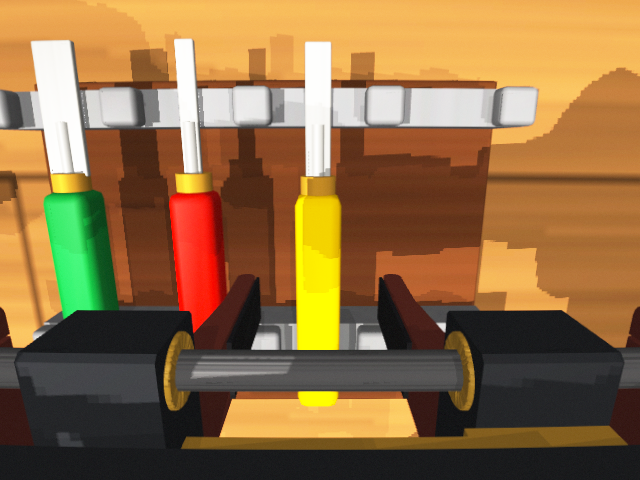

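View pics/s14.png

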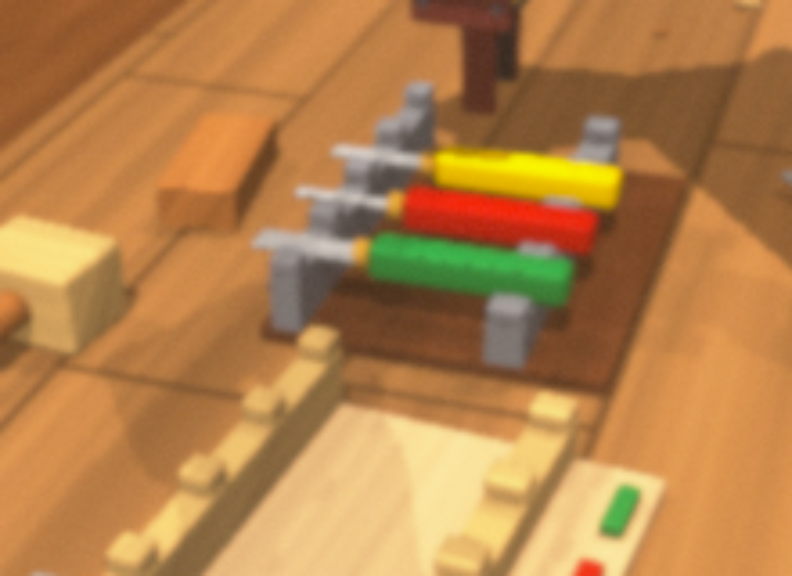

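send_rows --pt "0 0 0 0.054 0.2" --pt "-0.005 -0.045 0 0 0.2" --pt "-0.005 -0.045 0 0 0.2" --pt "-0.005 -0.045 0 0 0.2" --pt "-0.005 -0.045 0 0 0.2"

```text
t: 21.0
ee_pos: [514.7, -33.9, 190.2]
orientation: [-3.14, 0.08, 0.004]
ft_force: [0.4, 0.2, 0.1]
width: 52.9
```

send_rows --pt "-0.005 -0.045 0 0 0.2" --pt "-0.005 -0.045 0 0 0.2" --pt "-0.005 -0.045 0 0 0.2" --pt "-0.005 -0.045 0 0 0.2" --pt "-0.005 -0.045 0 0 0.2"

```text
t: 21.5
ee_pos: [501.1, 192.1, 190.2]
orientation: [3.14, -0.079, -0.004]
ft_force: [0.9, 0.1, 0.8]
width: 52.9
```

send_rows --pt "-0.005 -0.045 0 0 0.2" --pt "-0.004 -0.036 0 0 0.2" --pt "0 -0.02 0 0 0.2" --pt "0 0 0 0 0.2" --pt "0 0 0 0 0.2"

```text
t: 22.0
ee_pos: [497.9, 291.0, 190.7]
orientation: [3.139, -0.078, -0.003]
ft_force: [-0.2, -0.4, -0.6]
width: 52.9
```

```bash
python3 -c "
from h import *
go(498.5,291.5,118,-.05)
d=get_image('wrist');cv2.imwrite('pics/w15.png',d['color'])
"
```

```text
t 22.0 pos [497.9 291.  190.7] yaw -0.05 w 52.9 F [-0.2 -0.4 -0.6] shift [ 0.7 -0.6 72.7] tilt [-0.002 -0.001 -1.   ] turn 0.0 q [ 0.51  0.5   1.81 -0.    0.83  2.13]
```

View pics/w15.png

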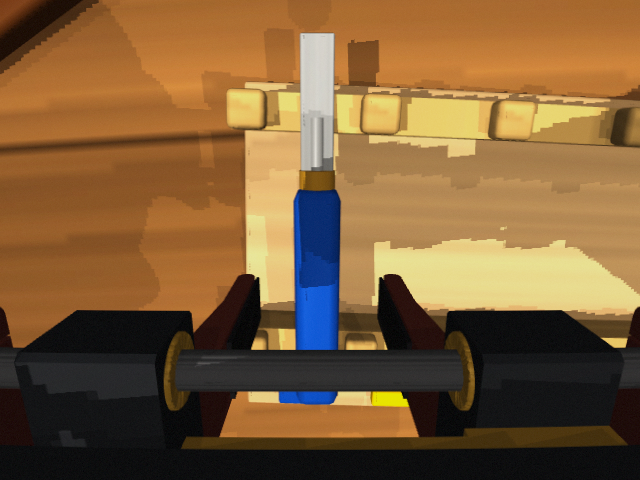

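Blue is centred (handle about x 294–340).

send_rows --pt "0.001 -0.001 0.03 0 0.2" --pt "0 0 0.03 0 0.2" --pt "0 0 0.013 0 0.2" --pt "0 0 0 0 -1" --pt "0 0 0 0 -1"

```text
t: 22.55
ee_pos: [499.8, 292.2, 119.2]
orientation: [-3.141, 0.08, -0.0]
ft_force: [1.0, 0.9, 0.3]
width: 40.0
```

send_rows --pt "0 0 0 0 -1" --pt "0 0 0 0 -1" --pt "0 0 0 0 -1" --pt "0 0 0 0 -1"

```text
t: 22.95
ee_pos: [500.1, 293.0, 119.9]
orientation: [-3.14, 0.078, -0.003]
ft_force: [0.6, -1.9, 7.3]
width: 25.6
```

send_rows --pt "0 0 -0.015 0 -1" --pt "0 0 -0.025 0 -1" --pt "0 0 -0.025 0 -1" --pt "0 0 -0.01 0 -1" --pt "0 0 0 0 -1"

```text
t: 23.45
ee_pos: [500.0, 293.3, 195.7]
orientation: [-3.139, 0.079, -0.005]
ft_force: [-0.2, 0.6, -1.7]
width: 25.7
```

```bash
python3 -c "
from h import *
go(527,-285,190,.004)
d=get_image('wrist');cv2.imwrite('pics/w16.png',d['color'])
"
```

```text
t 23.45 pos [500.  293.3 195.7] yaw -0.05 w 25.7 F [-0.2  0.6 -1.7] shift [ 55.9 576.2   4.7] tilt [ 0.003  0.002 -1.   ] turn -0.054 q [0.51 0.5  1.8  0.   0.84 2.13]
```

View pics/w16.png

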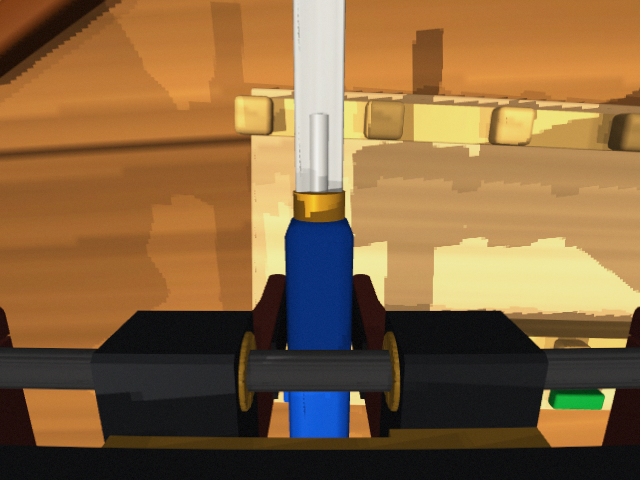

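send_rows --pt "0 0 0 -0.054 -1" --pt "0.002 0.025 0 0 -1" --pt "0.002 0.042 0 0 -1" --pt "0.002 0.044 0 0 -1" --pt "0.002 0.044 0 0 -1"

```text
t: 24.0
ee_pos: [507.0, 136.4, 192.3]
orientation: [3.141, 0.008, -0.004]
ft_force: [0.9, -0.3, -0.5]
width: 25.9
```

send_rows --pt "0.002 0.044 0 0 -1" --pt "0.002 0.044 0 0 -1" --pt "0.002 0.044 0 0 -1" --pt "0.002 0.044 0 0 -1" --pt "0.002 0.044 0 0 -1"

```text
t: 24.5
ee_pos: [517.8, -83.8, 192.4]
orientation: [-3.141, -0.006, 0.004]
ft_force: [0.4, 0.3, -0.7]
width: 26.2
```

send_rows --pt "0.002 0.044 0 0 -1" --pt "0.002 0.044 0 0 -1" --pt "0.002 0.044 0 0 -1" --pt "0.001 0.04 0 0 -1" --pt "0 0.03 0 0 -1"

```text
t: 25.0
ee_pos: [525.8, -286.3, 192.1]
orientation: [-3.141, -0.004, 0.003]
ft_force: [-0.4, 0.8, -1.1]
width: 25.7
```

send_rows --pt "0 0 0 0 -1" --pt "0 0 0 0 -1" --pt "0 0 0 0 -1"

```text
t: 25.3
ee_pos: [526.0, -282.9, 192.7]
orientation: [-3.14, -0.007, 0.003]
ft_force: [0.5, 0.1, -0.9]
width: 26.0
```

```bash
python3 -c "
from h import *
go(527,-285,120,.004)
d=get_image('wrist');cv2.imwrite('pics/w17.png',d['color'])
"
```

```text
t 25.3 pos [ 526.  -282.9  192.7] yaw 0.004 w 26.0 F [ 0.5  0.1 -0.9] shift [ 1.2  2.2 72.7] tilt [-0.002  0.001 -1.   ] turn 0.0 q [-0.51  0.53  1.76  0.    0.86  1.05]
```

View pics/w17.png

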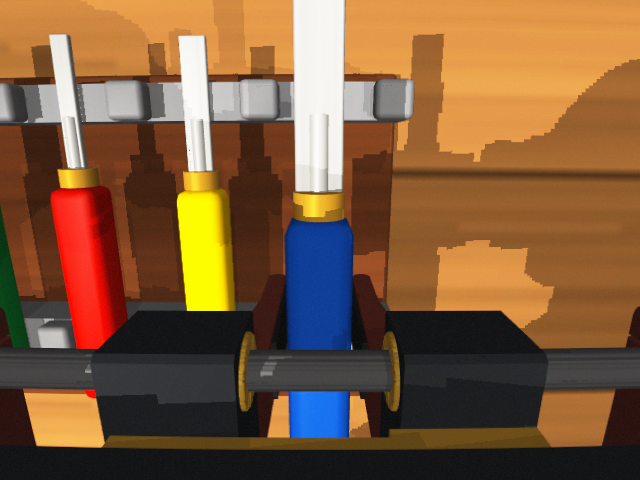

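send_rows --pt "0.001 0.001 0.025 0 -1" --pt "0 0 0.025 0 -1" --pt "0 0 0.014 0 -1" --pt "0 0 0.004 0 -1" --pt "0 0 0.001 0 -1"

```text
t: 25.85
ee_pos: [527.7, -284.6, 124.5]
orientation: [-3.141, -0.007, 0.001]
ft_force: [-0.1, 0.2, -0.6]
width: 25.9
```

send_rows --pt "0 0 0.001 0 -1" --pt "0 0 0.001 0 -1" --pt "0 0 0.001 0 -1" --pt "0 0 0 0 -1"

```text
t: 26.25
ee_pos: [527.7, -285.2, 122.1]
orientation: [3.141, 0.006, 0.001]
ft_force: [-0.1, 0.3, -1.4]
width: 25.7
```

send_rows --pt "0 0 0.001 0 -1" --pt "0 0 0.001 0 -1" --pt "0 0 0.0005 0 -1" --pt "0 0 0 0 -1"

```text
t: 26.65
ee_pos: [527.7, -285.2, 120.0]
orientation: [3.141, 0.006, 0.0]
ft_force: [-2.4, 1.1, 6.5]
width: 25.9
```

send_rows --pt "0 0 0.0005 0 -1" --pt "0 0 0 0 -0.2" --pt "0 0 0 0 0.2" --pt "0 0 0 0 0.2" --pt "0 0 0 0 0.2"

```text
t: 27.15
ee_pos: [527.5, -285.1, 118.5]
orientation: [-3.141, -0.006, 0.0]
ft_force: [0.6, -0.6, -0.4]
width: 51.9
```

send_rows --pt "0 0 -0.01 0 0.2" --pt "0 0 -0.025 0 0.2" --pt "0 0 -0.03 0 0.2" --pt "0 0 -0.04 0 0.2" --pt "0 0 -0.04 0 0.2"

```text
t: 27.65
ee_pos: [527.3, -284.9, 265.4]
orientation: [-3.141, -0.006, 0.001]
ft_force: [1.0, 0.2, 0.4]
width: 52.8
```

send_rows --pt "0 0.04 -0.02 0 0.2" --pt "0 0.045 0 0 0.2" --pt "0 0.045 0 0 0.2" --pt "-0.02 0.045 0 0 0.2" --pt "-0.02 0.04 0 0 0.2"

```text
t: 28.15
ee_pos: [487.9, -502.2, 284.4]
orientation: [3.141, 0.007, 0.001]
ft_force: [-0.1, -0.7, -0.5]
width: 52.8
```

send_rows --pt "-0.03 0.03 0 0 0.2" --pt "-0.02 0.03 0 0 0.2" --pt "0 0 0 0 0.2" --pt "0 0 0 0 0.2"

```text
t: 28.55
ee_pos: [438.0, -560.9, 284.0]
orientation: [-3.141, -0.003, -0.0]
ft_force: [0.5, 1.1, -0.5]
width: 52.7
```

```bash
python3 - <<'E'
from h import *
go(0,0,0)
d=get_image('side');cv2.imwrite('pics/s18.png',d['color'])
d=get_image('top');cv2.imwrite('pics/t18.png',d['color']);W=cloud(d)
for c in HUE:
    m=cmask(d,c)&(W[...,0]>390)&(W[...,0]<700)&(W[...,1]<0)&(W[...,1]>-350)&(W[...,2]>50)&(W[...,2]<75)
    m=cv2.morphologyEx(m.astype(np.uint8),cv2.MORPH_OPEN,np.ones((3,3)))>0
    if m.sum()<20: print(c,'none');continue
    P=np.array([ray(d,u,v,60)[:2] for v,u in np.argwhere(m)],np.float32)
    X=W[m];A=np.c_[X[:,0]-527,np.ones(len(X))];s=np.linalg.lstsq(A,X[:,2],rcond=None)[0]
    (cx,cy),sz,a=cv2.minAreaRect(P)
    print(c,'mid rel rack',round(cx+27.5-527.2,1),round(cy+179.4,1),np.round(sz,1),round(a,1),'slope',s.round(3),'zmed',np.median(X[:,2]).round(1))
E
```

```text
t 28.55 pos [ 438.  -560.9  284. ] yaw 0.002 w 52.7 F [ 0.5  1.1 -0.5] shift [-436.9 -561.7  284. ] tilt [ 0.  0. -1.] turn None q [-0.92  0.57  1.43  0.    1.14  0.64]
red mid rel rack 0.5 35.1 [132.4  27.6] 0.2 slope [-5.0000e-03  6.5344e+01] zmed 66.0
yellow mid rel rack -0.7 -35.3 [132.2  23.9] 0.4 slope [2.0000e-03 6.5942e+01] zmed 66.0
blue mid rel rack -1.9 -102.7 [131.9  28.6] 0.1 slope [7.0000e-03 6.4918e+01] zmed 65.7
green mid rel rack 0.7 106.5 [ 25.8 130.4] 90.0 slope [2.0000e-03 6.5747e+01] zmed 66.1
```

View pics/t18.png

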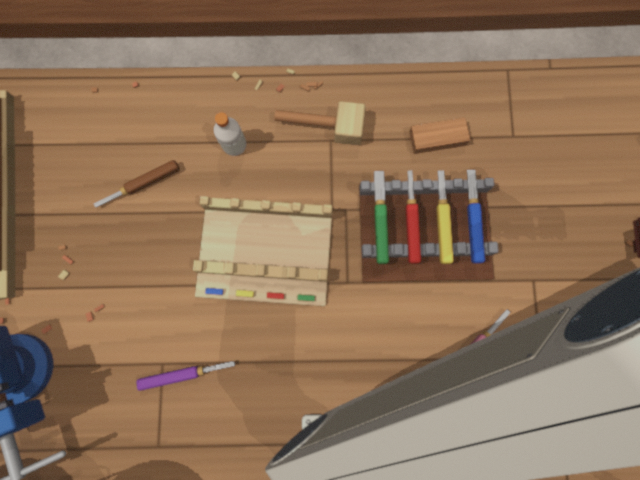

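View pics/s18.png

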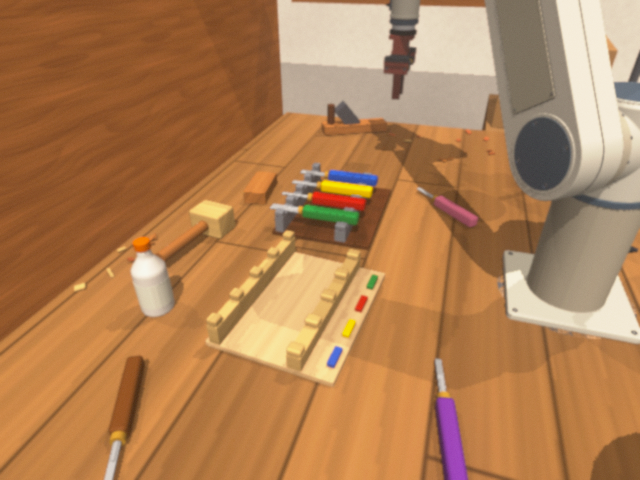

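The pictures show all four chisels seated in the order green, red, yellow, blue from left to right. They are level and centred, and the bystanders have not moved.

```bash
python3 -c "
from workcell import ctrl
print(ctrl.close_job())"
```

```text
the job is handed in; nothing more can be done
None
```

The four chisels now lie in the dark rack in reverse order. From left to right they are green, red, yellow and blue; the old row was blue, yellow, red, green. I lowered each one onto the rails, released it there, and then moved the arm clear before handing in at about 28.7 s of the 102 s allowed.

**Final check from the top camera (about 2 mm accuracy):**

| Chisel | Sideways from rack middle (mm) | Lengthwise offset (mm) |
|---|---|---|
| Green | +106 | +0.7 |
| Red | +35 | +0.5 |
| Yellow | −35 | −0.7 |
| Blue | −103 | −1.9 |

- **Level and height:** the handle tops measured about 66 mm up, which matches the seated height. Their slope was below 0.01.
- **Bystanders:** the mallet, bottle and offcut looked unmoved when I compared the pictures from before and after.
- **Disagreement:** the wrist and top cameras differed by up to 10 mm sideways on where the chisels lay in the old rack. I aimed between the two readings and checked in the wrist picture that each handle was centred between the fingers before gripping.

No check failed. The interface reports no verdict, so I have no confirmation beyond these measurements.

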